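# Shut the coin-cell tub and hang it on the glovebox hook

### The arm

A 6-joint arm with a two-finger parallel gripper is mounted at the origin on the work surface. World frame = base frame: x ahead of the robot, y to its left, z up, the work surface at z = 0. Lengths are in m, angles in degrees, forces in N, time in s.
With the tool pointing down it reaches from about 0.25 to 0.725 m from the base axis. Payload 9.7 kg.
Tool frame: the origin (TCP) lies midway between the tips of the shut fingers; the grasp point (between the pads) lies 19 mm behind it; z points along the fingers, y is the line along which they close (so a half turn about z gives the same grasp; the last joint's range is limited). The gripper opens to 85 mm and grips with 20 to 120 N. Pads are 22 mm wide; open, the fingers measure 114 mm over their backs; the gripper's body (76 mm by 85 mm) begins 54 mm behind the grasp point. The pads swing forward as they close: fully open they stand 13 mm farther back than shut.
Start: joints at [75.172, 4.979, 10.078, 95.1, 0, 90], TCP at [0.141, 0.532, 0.231] pointing down, gripper open.
Joint ranges: [-179.16, 179.16], [-48.56, 103.87], [-65.8, 70.77], [-126.05, 130.52], [-82.76, 87.17], [-180, 180]. Speed limits (degrees/s): [127.2, 127.2, 147.25, 180, 180, 180].

### API

Orientations are given as [roll, pitch, yaw] about the fixed x, y, z axes, in that order (R = Rz(yaw) Ry(pitch) Rx(roll)).
In Python, from workcell import readout, imaging, bot, spotter gives the robot as it stands.
- The arm moves only by the shell command python3 -m jog 'ROWS' [FORCE]. ROWS is JSON, a list of rows, each an object with "rotation": the turn, a rotation vector about the world's x, y, z in degrees, a list of three; "translation": the shift along the world's x, y, z in mm, a list of three; "grip": the finger opening in mm, from 0 to 85.4. In form: [{"rotation": [wx, wy, wz], "translation": [dx, dy, dz], "grip": grip}, ...]. A call has 1 to 20 rows; each row is the pose to reach, as a shift and turn from the pose commanded when the call began; what a row does not reach only later rows make up. A row lasts 1/10 s, in which the tool goes at most 50 mm and 8.59 degrees, less where a joint would pass 70% of its speed; a pose out of reach is approached as far as the arm can. A call with a gripper value outside its range is refused whole. The fingers move at their own pace and stop on an object; FORCE is the grip in N (left out, the last holds). Time passes only in rows, so rows that repeat a pose let the fingers close. It gives the time, the measured TCP pose, the force, the opening and the grip force at its end, in the units of the state.
- readout.get_obs(): the state, without advancing time (a new reading comes with each control period).
- imaging.camera(name): name is "side" or "top"; returns (picture, depth): 384x512x3 uint8, red, green, blue; 384x512 float32, m along the optical axis (not along the pixel's ray), 0 where there is no reading.
- imaging.camera_info(name): a dict with "vertical_fov" (degrees; the focal length in pixels is half the picture's height over the tangent of half this angle, whatever the lens; pixels are square), "cx", "cy" (the principal point, pixels), "extrinsics" (4x4, takes a point from camera to world coordinates). Camera axes: x right, y down, z forward; pixel columns grow to the right and rows downward; lengths in m; the calibration is good to about 2 mm. A picture is of the moment at which its call begins. camera_info takes no time and is no camera call.
- bot.job_done(): hands the job in; it is judged then, once.
Trained networks look in the newest picture that a camera, given by its name, has taken for a name from the list of things; names that differ only in an ending like _2 or _b are one class to them, and where a whole thing is asked for, a point or a joint stands for the part that bears it (a point fixed in the world has none). Each returns a list of dicts, best first, with "confidence" (0 to 1); they miss things now and then, are a little off and sometimes report something else, mostly with a low value. They report only what shows in the picture. A call takes as long as a camera call. They do not tell look-alikes from the thing itself.
- spotter.spot_in(camera, target): "box" ([centre column, centre row, width, height] in pixels, round what is visible of it).
- spotter.mark_of(camera, target): "uv" ([column, row] in pixels: a listed point, or the origin of a listed thing).
The state is a dict: "time": time; "q": joint angles; "qd": joint speeds; "joint_efforts": joint torques, N m; "ee_pos": TCP position; "tcp_rot": TCP orientation; "wrist_force": force on the tool from outside, world axes, zero at the start; "torque": the same for the moment, N m; "opening": finger opening in m; "grasp_force": force on a finger pad.
Only numpy, scipy, OpenCV 4.12 (cv2) and the standard library are available. Lean on these libraries where they do the work, as an engineer would, in place of code of your own. Each camera call takes 0.05 s, during which the arm holds its last target. There are 200 camera calls.

### The job

Push the half-open blue lid of the white tub down until it is shut flush while the tub still stands on the bench. Then lift the tub by its wire handle and hang it on the yellow hook of the blue-footed stand by the middle of the handle, and let go so that it hangs upright and still with the lid shut. Do not tip the tub over, and leave the jar, the tweezer cup and the carton where they are.

Things in the scene. Friction and masses are not known exactly. Their poses are not given: they have to be found in the camera images.
- tub: Loose white round tub, 0.3 kg, diameter 78 mm at the foot, 86 at the rim, rim 60 high. Origin: centre of underside, z up. A rigid fixed wire handle (round bar 9 mm thick) arches over it in the plane x = 0: upright legs at y = +-50 up to z = 108 mm, then straight bars rising to a blunt peak (bar centre z = 118.5) at y = 0. The blue lid is hinged at the tub's +x side.
- lid (a joint): Angle of the blue flip lid (rad): 0 = shut flush (stop), positive = free edge (tub's -x side) raised; starts at 0.2-0.5, stays where left. Stiff hinge along y at tub x = +43, z = 60 mm: 2-3 N near the free edge turns it. Flat disc, 89 mm diameter, 4 mm thick, between the handle's legs; shut, its top is at tub z = 64 mm, 50 mm under the handle's middle.
- lid_edge (a point): Point on the lid's upper face near the middle of its free edge, 83 mm from the hinge line; with the lid shut it lies at tub x = -40, y = 0, z = 64 mm. A small tab sticks out 17 mm beyond it.
- bail (a point): Underside of the middle (peak) of the wire handle: tub x = 0, y = 0, z = 114 mm. Axes as the tub's.
- stand: Fixed stand: blue foot 150 x 110 x 10 mm (x = -95 to +55), dark post 16 mm thick, 182 high. Origin: under the post at bench height, z up. From the post's top a round yellow hook, 8 mm thick, points to the stand's -x: centre line falls from z = 182 mm at x = 0 to 170 at x = -85, then turns up to x = -100, z = 188 with a red ball, diameter 12 (top z = 194). Nothing is above it.
- hook (a point): Where the handle should rest: on top of the hook bar at stand x = -70, y = 0, z = 176 mm. Axes as the stand's: the hook points to this point's -x.
- jar: Loose bystander: glass jar with blue screw cap, 72 mm diameter, 105 mm high. Origin: centre of its underside.
- cup: Loose bystander: white plastic cup of tweezers, 76 mm diameter at the rim, 85 mm high (tweezers to about 130 mm). Origin: centre of its underside.
- carton: Loose bystander: white and yellow carton 70 x 130 x 50 mm (x, y, z). Origin: centre of its underside.
Not all that is in view belongs to the job. Leave any green look-alike of the tub alone.

How it is judged:
By the outcome, as a careful person would: the job done as asked, in the order asked, and still so for the second after the job is handed in, with the robot touching nothing.
It also fails if it takes over 53 s, if anything falls off the work surface, if the arm or the gripper's body presses on something with over 40 N, if the wrist force passes 120 N, or if a joint passes its speed limit or range.

## Working session

There is one attempt and no reset: what is moved stays moved. The work goes in short steps, Python scripts to look and compute and a shell command to move; the robot and the scene stay as the last step left them, time stands still between calls to the robot, and variables do not carry over. Pictures are saved under pics/ and viewed, at most 12 in all, crops included, and the job is handed in when it is done.

```bash
mkdir -p pics; ls; cat > h.py <<'E'
import numpy as np, cv2
from workcell import readout, imaging, bot, spotter
def K(c):
    i=imaging.camera_info(c); f=192/np.tan(np.radians(i["vertical_fov"])/2)
    return f,i["cx"],i["cy"],np.array(i["extrinsics"])
def px(c,u,v,d):
    f,cx,cy,E=K(c); return (E@np.array([(u-cx)/f*d,(v-cy)/f*d,d,1]))[:3]
def cloud(c,dep):
    f,cx,cy,E=K(c); v,u=np.mgrid[:384,:512]
    return np.stack([(u-cx)/f*dep,(v-cy)/f*dep,dep],-1)@E[:3,:3].T+E[:3,3]
def proj(c,p):
    f,cx,cy,E=K(c); q=E[:3,:3].T@(np.array(p)-E[:3,3]); return [f*q[0]/q[2]+cx,f*q[1]/q[2]+cy]
def tri(uvs):
    A=[];b=[]
    for c,(u,v) in uvs.items():
        f,cx,cy,E=K(c); d=E[:3,:3]@np.array([(u-cx)/f,(v-cy)/f,1]); d/=np.linalg.norm(d)
        P=np.eye(3)-np.outer(d,d); A.append(P); b.append(P@E[:3,3])
    return np.linalg.solve(sum(A),sum(b))
E
python3 - <<'E'
from h import *
np.set_printoptions(precision=3,suppress=True)
for c in("side","top"):
    im,d=imaging.camera(c); np.savez(f"pics/{c}0",im=im,d=d); cv2.imwrite(f"pics/{c}0.png",im[...,::-1])
    print(c,K(c))
    for t in("tub","lid","stand","jar","cup","carton"): print(t,[(np.round(x["box"]),round(x["confidence"],2)) for x in spotter.spot_in(c,t)[:3]])
    for t in("tub","lid_edge","bail","hook","stand"): print(t,[(np.round(x["uv"],1),round(x["confidence"],2)) for x in spotter.mark_of(c,t)[:3]])
print(readout.get_obs())
E
```

```text
pics
side (np.float64(354.86881764174467), 254.02412112051988, 194.02417811094222, array([[-0.984, -0.068,  0.164,  0.412],
       [-0.177,  0.489, -0.854,  0.78 ],
       [-0.022, -0.869, -0.494,  0.579],
       [ 0.   ,  0.   ,  0.   ,  1.   ]]))
tub [(array([309., 346.,  52.,  76.]), 0.94), (array([261., 285.,  50.,  75.]), 0.83), (array([221., 348.,  60.,  73.]), 0.83)]
lid [(array([219., 346.,  54.,  52.]), 0.95), (array([233., 179.,  26.,  29.]), 0.69), (array([266., 280.,  54.,  35.]), 0.62)]
stand [(array([245., 216.,  63.,  78.]), 0.98)]
jar [(array([305., 179.,  24.,  39.]), 0.87)]
cup [(array([189., 281.,  38.,  59.]), 0.6)]
carton [(array([232., 180.,  27.,  32.]), 0.64)]
tub [(array([262.4, 303.3]), 0.98), (array([307.2, 368.4]), 0.87), (array([223.1, 363. ]), 0.56)]
lid_edge [(array([320. , 327.4]), 0.84), (array([209.5, 360. ]), 0.84), (array([278.6, 276.4]), 0.79)]
bail [(array([308.1, 322.3]), 0.82), (array([262.7, 181.8]), 0.73), (array([217.6, 319.1]), 0.63)]
hook [(array([260.7, 183.9]), 0.71), (array([279. , 278.9]), 0.2)]
stand [(array([236.8, 236.7]), 0.92)]
to
[... 878 characters left out ...]
 202.9]), 0.82), (array([151.3, 260.7]), 0.59)]
bail [(array([127.8, 197.9]), 0.95), (array([186.1, 214.1]), 0.94), (array([133.3, 250.2]), 0.8)]
hook [(array([266. , 195.4]), 0.92), (array([369.4, 159.1]), 0.32)]
stand [(array([265.9, 183.1]), 0.89)]
{'time': 1.2, 'q': array([75.173,  4.978, 10.078, 95.098,  0.001, 90.001]), 'qd': array([ 0.037, -0.045, -0.013, -0.087,  0.005, -0.036]), 'joint_efforts': array([  0.003, -52.011,  46.485,   0.002,   0.   ,  -0.   ]), 'ee_pos': array([0.141, 0.532, 0.231]), 'tcp_rot': array([179.998,  -0.001, 165.172]), 'wrist_force': array([-0.404,  0.753,  0.264]), 'torque': array([ 0.036, -0.071, -0.001]), 'grasp_force': 0.0, 'opening': 0.08532270764365123}
```

```bash
python3 - <<'E'
import cv2
a=cv2.imread("pics/side0.png"); cv2.imwrite("pics/s1.png",cv2.resize(a[150:384,150:390],None,fx=2.5,fy=2.5,interpolation=2))
a=cv2.imread("pics/top0.png"); cv2.imwrite("pics/t1.png",cv2.resize(a[130:290,100:410],None,fx=2.5,fy=2.5,interpolation=2))
E
```

```text
(no output)
```

View pics/s1.png

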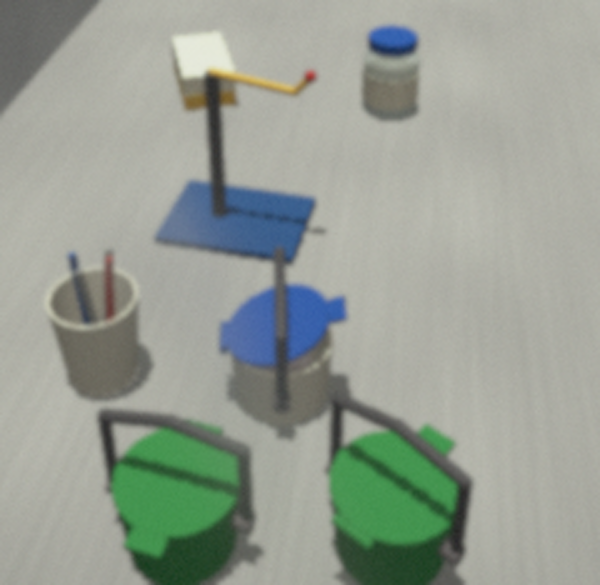

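View pics/t1.png

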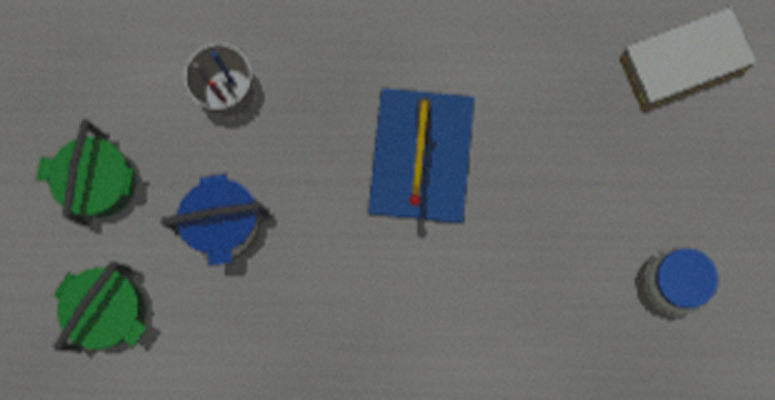

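The blue-lidded tub is at side pixel (262,285) and top pixel (189,218). The lid tab points to the bottom of the top picture, towards the robot. The hook runs from (270,170) to the red ball at (266,210) in the top view. The two green look-alikes stay untouched.

```bash
python3 - <<'E'
from h import *
np.set_printoptions(precision=4,suppress=True)
C={}
for c in("side","top"):
    z=np.load(f"pics/{c}0.npz"); im=z["im"].astype(int); P=cloud(c,z["d"]); C[c]=(im,P,z["d"])
    r,g,b=im[...,0],im[...,1],im[...,2]; ok=z["d"]>0
    T={"top":(160,222,190,245),"side":(225,300,240,330)}[c]
    H={"top":(235,300,160,220),"side":(225,290,165,250)}[c]
    def box(B): m=np.zeros(ok.shape,bool); m[B[2]:B[3],B[0]:B[1]]=1; return m
    blue=(b>g+40)&(b>r+60)&ok
    lid=blue&box(T)&(P[...,2]>.05)
    q=P[lid]; 
    q=q[abs(q-np.median(q,0)).max(1)<.07]
    cen=q.mean(0); u,s,vt=np.linalg.svd(q-cen); n=vt[2]*np.sign(vt[2][2])
    print(c,"lid n",len(q),cen,"normal",n,"tilt",np.degrees(np.arccos(n[2])),"res",s[2]/len(q)**.5,"zrange",np.percentile(q[:,2],[2,98]))
    dark=(abs(r-b)<25)&(r+g+b<250)&ok&box(T)
    w=P[dark&(P[...,2]>.085)]
    if len(w)>5:
        cc=w.mean(0);u,s,vt=np.linalg.svd(w-cc); t=(w-cc)@vt[0]
        print(" handle",len(w),cc,vt[0],"ends",cc+vt[0]*t.min(),cc+vt[0]*t.max(),"zmax",np.percentile(w[:,2],[50,95,100]))
    yel=(r>b+60)&(g>b+30)&ok&box(H)&(P[...,2]>.13)
    w=P[yel]; 
    if len(w)>5:
        cc=np.median(w,0);u,s,vt=np.linalg.svd(w-cc); t=(w-cc)@vt[0]
        print(" hook",len(w),cc,vt[0],"ends",cc+vt[0]*t.min(),cc+vt[0]*t.max())
    red=(r>g+50)&(r>b+50)&ok&box(H); w=P[red]; print(" red",red.sum(),np.median(w,0) if len(w) else 0, np.argwhere(red).mean(0)[::-1])
    f=blue&box(H); w=P[f]; w=w[w[:,2]<.04]; print(" foot",cv2.minAreaRect((w[:,:2]*1000).astype(np.float32)),np.median(w[:,2]))
    wh=(r>120)
print("hook tri",tri({"side":(260.7,183.9),"top":(266.,195.4)}))
print("ball tri s/t",tri({"side":(150+310/2.5,150+76/2.5-0),"top":(100+415/2.5,130+200/2.5)}))
print("stand",tri({"side":(236.8,236.7),"top":(265.9,183.1)}))
print("tub",tri({"side":(262.4,303.3),"top":(192.8,218.2)}))
print("edge",tri({"side":(278.6,276.4),"top":(186.8,229.4)}))
print("hinge-side check; bail ray at z=.114:")
f,cx,cy,E=K("top"); d=E[:3,:3]@np.array([(186.1-cx)/f,(214.1-cy)/f,1]); print(E[:3,3]+d*(.114-E[2,3])/d[2])
E
```

```text
side lid n 881 [0.503  0.2495 0.0746] normal [0.2808 0.0446 0.9587] tilt 16.51602172581209 res 0.0008141534441184637 zrange [0.0619 0.0886]
 handle 101 [0.4632 0.3347 0.1033] [-0.5489  0.835   0.0396] ends [0.5364 0.2233 0.098 ] [0.4339 0.3793 0.1054] zmax [0.1054 0.1153 0.1173]
 hook 91 [0.5636 0.0282 0.1767] [-0.9905  0.095  -0.0996] ends [0.6067 0.024  0.181 ] [0.5144 0.0329 0.1718]
 red 10 [0.5077 0.0329 0.1886] [273.7 179.7]
 foot ((579.682861328125, 24.749778747558594), (100.02046203613281, 128.07577514648438), 84.9744873046875) 0.007394517157548464
top lid n 578 [0.5039 0.2489 0.0775] normal [0.2785 0.0437 0.9594] tilt 16.372940528525074 res 0.002325404480251188 zrange [0.0626 0.0923]
 handle 141 [0.5012 0.2453 0.1145] [-0.157   0.9874  0.0185] ends [0.5093 0.1941 0.1135] [0.4925 0.2998 0.1155] zmax [0.1167 0.1239 0.1261]
 hook 98 [0.5666 0.0263 0.181 ] [-0.99    0.0953 -0.1042] ends [0.6115 0.022  0.1857] [0.5168 0.0311 0.1757]
 red 12 [0.5085 0.0321 0.1936] [265.5 209.5]
 foot ((588.7013549804688, 25.088607788085938), (105.6333236694336, 145.44200134277344), 84.76629638671875) 0.010538208427254503
hook tri [0.5433 0.0308 0.1753]
ball tri s/t [0.5077 0.0308 0.1867]
stand [0.6097 0.0313 0.0102]
tub [ 0.5067  0.2428 -0.0003]
edge [0.4692 0.2448 0.0825]
hinge-side check; bail ray at z=.114:
[0.5065 0.2428 0.114 ]
```

```bash
python3 -m jog '[{"rotation":[0,0,-16],"translation":[80,-70,0],"grip":0},{"rotation":[0,0,-32],"translation":[165,-145,0],"grip":0},{"rotation":[0,0,-48],"translation":[250,-220,0],"grip":0},{"rotation":[0,0,-66],"translation":[331,-292,0],"grip":0},{"rotation":[0,0,-66],"translation":[331,-292,0],"grip":0},{"rotation":[0,0,-66],"translation":[331,-292,0],"grip":0},{"rotation":[0,0,-66],"translation":[331,-292,0],"grip":0},{"rotation":[0,0,-66],"translation":[331,-292,0],"grip":0},{"rotation":[0,0,-66],"translation":[331,-292,0],"grip":0},{"rotation":[0,0,-66],"translation":[331,-292,0],"grip":0},{"rotation":[0,0,-66],"translation":[331,-292,0],"grip":0},{"rotation":[0,0,-66],"translation":[331,-292,0],"grip":0},{"rotation":[0,0,-66],"translation":[331,-292,0],"grip":0},{"rotation":[0,0,-66],"translation":[331,-292,-100],"grip":0},{"rotation":[0,0,-66],"translation":[331,-292,-100],"grip":0},{"rotation":[0,0,-66],"translation":[331,-292,-125],"grip":0},{"rotation":[0,0,-66],"translation":[331,-292,-125],"grip":0},{"rotation":[0,0,-66],"translation":[331,-292,-125],"grip":0}]' 60
cat > look.py <<'E'
import sys
from h import *
np.set_printoptions(precision=4,suppress=True)
o=readout.get_obs(); print(o["time"],o["ee_pos"],o["tcp_rot"],o["wrist_force"],o["opening"],o["grasp_force"])
n,u0,v0,u1,v1=sys.argv[1],*map(int,sys.argv[2:6])
t0=np.array([u0,v0])
S=imaging.camera("side");T=imaging.camera("top"); np.savez("pics/"+n,si=S[0],sd=S[1],ti=T[0],td=T[1])
a=cv2.resize(S[0][v0:v0+150,u0:u0+130],None,fx=3,fy=3,interpolation=2); b=cv2.resize(T[0][v1:v1+150,u1:u1+130],None,fx=3,fy=3,interpolation=2)
cv2.imwrite(f"pics/{n}.png",np.hstack([a,b])[...,::-1])
E
python3 look.py a 200 200 130 140
```

```text
time: 3.0
ee_pos: [0.4715, 0.2404, 0.1074]
tcp_rot: [180.0, -0.0, 99.2]
wrist_force: [-0.4, 0.3, 0.2]
opening: 0.0002
grasp_force: 0.0
3.0 [0.4715 0.2404 0.1074] [179.9633  -0.0135  99.2468] [-0.3832  0.347   0.1578] 0.00020742375264288238 0.0
```

View pics/a.png

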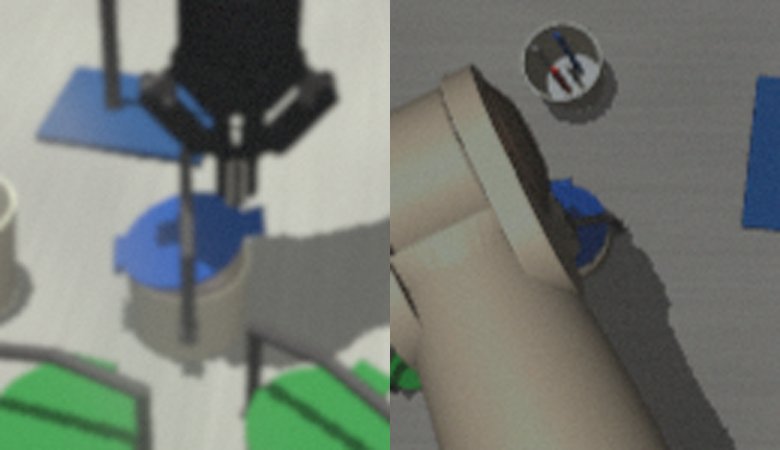

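The picture shows the shut fingers over the lid near its free edge. The gripper's knuckles flare towards the handle, so lowering here would leave little room. I'll turn 90° so that the flare runs parallel to the handle.

```bash
python3 -c "
from h import *
print(readout.get_obs()['q'])"
```

```text
[ 2.69814066e+01  1.42582463e+00 -7.18139241e+00  8.12020998e+01
 -1.63047978e-03  1.07765272e+02]
```

```bash
python3 -m jog '[{"rotation":[0,0,45],"translation":[0,0,0],"grip":0},{"rotation":[0,0,45],"translation":[0,0,0],"grip":0},{"rotation":[0,0,45],"translation":[0,0,0],"grip":0},{"rotation":[0,0,45],"translation":[0,0,0],"grip":0},{"rotation":[0,0,45],"translation":[0,0,0],"grip":0},{"rotation":[0,0,90],"translation":[0,0,0],"grip":0},{"rotation":[0,0,90],"translation":[0,0,0],"grip":0},{"rotation":[0,0,90],"translation":[0,0,0],"grip":0},{"rotation":[0,0,90],"translation":[0,0,0],"grip":0},{"rotation":[0,0,90],"translation":[0,0,0],"grip":0},{"rotation":[0,0,90],"translation":[0,0,0],"grip":0},{"rotation":[0,0,90],"translation":[0,0,-8],"grip":0},{"rotation":[0,0,90],"translation":[0,0,-13],"grip":0},{"rotation":[0,0,90],"translation":[0,0,-18],"grip":0},{"rotation":[0,0,90],"translation":[0,0,-22],"grip":0},{"rotation":[0,0,90],"translation":[0,0,-26],"grip":0},{"rotation":[0,0,90],"translation":[0,0,-30],"grip":0},{"rotation":[0,0,90],"translation":[0,0,-30],"grip":0}]'
```

```text
time: 4.9
ee_pos: [0.4716, 0.2396, 0.0756]
tcp_rot: [-180.0, -0.0, -170.8]
wrist_force: [-0.5, -0.1, -1.4]
opening: -0.0001
grasp_force: 0.0
```

```bash
python3 -m jog '[{"rotation":[0,0,0],"translation":[0,0,-2],"grip":0},{"rotation":[0,0,0],"translation":[0,0,-4],"grip":0},{"rotation":[0,0,0],"translation":[0,0,-6],"grip":0},{"rotation":[0,0,0],"translation":[0,0,-8],"grip":0},{"rotation":[0,0,0],"translation":[0,0,-9],"grip":0},{"rotation":[0,0,0],"translation":[0,0,-9],"grip":0}]'
```

```text
time: 5.5
ee_pos: [0.4717, 0.2397, 0.0671]
tcp_rot: [-180.0, -0.0, -170.8]
wrist_force: [0.3, -0.3, -0.5]
opening: -0.0002
grasp_force: 0.0
```

```bash
python3 -m jog '[{"rotation":[0,0,0],"translation":[0,0,-1],"grip":0},{"rotation":[0,0,0],"translation":[0,0,-2],"grip":0},{"rotation":[0,0,0],"translation":[0,0,-3],"grip":0},{"rotation":[0,0,0],"translation":[0,0,-3],"grip":0}]'; python3 look.py b 200 200 130 140
```

```text
time: 5.9
ee_pos: [0.4718, 0.2397, 0.0641]
tcp_rot: [-180.0, -0.0, -170.8]
wrist_force: [-0.2, 0.1, 0.6]
opening: 0.0001
grasp_force: 0.0
5.9 [0.4718 0.2397 0.0641] [-179.9962   -0.0026 -170.8277] [-0.1785  0.0976  0.5799] 6.610011909977691e-05 0.0
```

View pics/b.png

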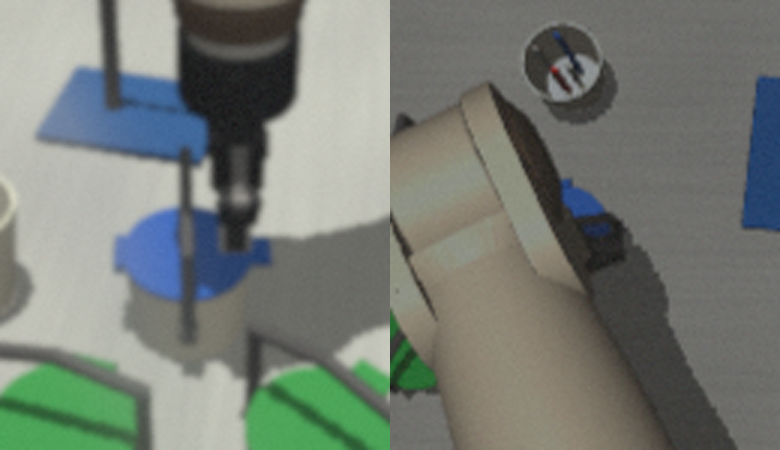

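The lid has closed along with the finger (finger at (235,245) in the side crop), and the tub hasn't moved. I'll press on until the force rises at the stop.

```bash
python3 -m jog '[{"rotation":[0,0,0],"translation":[0,0,-1],"grip":0},{"rotation":[0,0,0],"translation":[0,0,-1.5],"grip":0},{"rotation":[0,0,0],"translation":[0,0,-1.5],"grip":0}]'
```

```text
time: 6.3
ee_pos: [0.4719, 0.2398, 0.0637]
tcp_rot: [180.0, 0.0, -170.8]
wrist_force: [-3.9, -1.4, 9.4]
opening: 0.0001
grasp_force: 4.1
```

```bash
python3 -m jog '[{"rotation":[0,0,0],"translation":[0,0,-1],"grip":0},{"rotation":[0,0,0],"translation":[0,0,-1],"grip":0}]'; python3 -m jog '[{"rotation":[0,0,0],"translation":[0,0,40],"grip":0},{"rotation":[0,0,0],"translation":[0,0,90],"grip":0},{"rotation":[0,0,0],"translation":[0,0,140],"grip":0},{"rotation":[0,0,-90],"translation":[-120,-260,150],"grip":40},{"rotation":[0,0,-90],"translation":[-120,-260,150],"grip":40},{"rotation":[0,0,-90],"translation":[-120,-260,150],"grip":40},{"rotation":[0,0,-90],"translation":[-120,-260,150],"grip":40},{"rotation":[0,0,-90],"translation":[-120,-260,150],"grip":40},{"rotation":[0,0,-90],"translation":[-120,-260,150],"grip":40},{"rotation":[0,0,-90],"translation":[-120,-260,150],"grip":40},{"rotation":[0,0,-90],"translation":[-120,-260,150],"grip":40},{"rotation":[0,0,-90],"translation":[-120,-260,150],"grip":40},{"rotation":[0,0,-90],"translation":[-120,-260,150],"grip":40},{"rotation":[0,0,-90],"translation":[-120,-260,150],"grip":40},{"rotation":[0,0,-90],"translation":[-120,-260,150],"grip":40}]'; python3 look.py c 200 200 130 140
python3 - <<'E'
from h import *
np.set_printoptions(precision=4,suppress=True)
z=np.load("pics/c.npz")
for c in("side","top"):
    im=z[c[0]+"i"].astype(int);d=z[c[0]+"d"];P=cloud(c,d);r,g,b=im[...,0],im[...,1],im[...,2]
    near=(np.hypot(P[...,0]-.505,P[...,1]-.245)<.07)&(d>0)
    q=P[near&(b>g+40)&(b>r+60)&(P[...,2]>.05)]; cen=q.mean(0);vt=np.linalg.svd(q-cen)[2];n=vt[2]*np.sign(vt[2][2])
    print(c,"lid",len(q),cen,n,np.percentile(q[:,2],[2,50,98]), "mid", (q.min(0)+q.max(0))/2, np.ptp(q,0))
    w=P[near&(abs(r-b)<30)&(r+g+b<260)&(P[...,2]>.09)]; cc=w.mean(0);vt=np.linalg.svd(w-cc)[2];t=(w-cc)@vt[0]
    print(" handle",len(w),cc,vt[0],"ends",cc+vt[0]*t.min(),cc+vt[0]*t.max(),np.percentile(w[:,2],[5,50,95]))
    for t in("bail","tub","lid_edge"): print(t,[(np.round(x["uv"],1),round(x["confidence"],2)) for x in spotter.mark_of(c,t)[:3]])
E
```

```text
time: 6.5
ee_pos: [0.4719, 0.2398, 0.0634]
tcp_rot: [180.0, 0.1, -170.8]
wrist_force: [-6.2, -2.4, 13.3]
opening: 0.0003
grasp_force: 6.7
time: 8.0
ee_pos: [0.3518, -0.0204, 0.2118]
tcp_rot: [180.0, 0.0, 99.1]
wrist_force: [0.1, -0.2, -0.1]
opening: 0.04
grasp_force: 0.0
8.0 [ 0.3518 -0.0204  0.2118] [179.9823   0.0066  99.1129] [ 0.0527 -0.2442 -0.1075] 0.04004522606645771 0.0
side lid 920 [0.5005 0.2487 0.0618] [-0.0018 -0.0031  1.    ] [0.06   0.0619 0.0637] mid [0.499  0.2478 0.0621] [0.1025 0.0853 0.0059]
 handle 33 [0.4947 0.2897 0.1019] [-0.1396  0.9801 -0.1413] ends [0.5067 0.2058 0.114 ] [0.4929 0.3027 0.1001] [0.0908 0.1033 0.1128]
bail [(array([262.7, 261.1]), 0.9), (array([218.1, 320.5]), 0.77)]
tub [(array([260.2, 304.5]), 0.8), (array([307. , 365.7]), 0.6)]
lid_edge [(array([322.4, 330.2]), 0.72), (array([210.1, 357. ]), 0.71), (array([280.4, 289.3]), 0.7)]
top lid 649 [0.5003 0.2483 0.0652] [-0.0049  0.0033  1.    ] [0.0597 0.0645 0.0711] mid [0.5011 0.2489 0.0903] [0.1027 0.085  0.0655]
 handle 119 [0.5032 0.2475 0.1163] [-0.1782  0.984  -0.0006] ends [0.5127 0.1954 0.1164] [0.4936 0.3007 0.1163] [0.105  0.1177 0.1243]
bail [(array([185. , 219.9]), 0.96), (array([129.6, 197. ]), 0.89), (array([133.7, 250.3]), 0.86)]
tub [(array([142.7, 253.4]), 0.9), (array([139.6, 201.8]), 0.81), (array([194.8, 218.5]), 0.57)]
lid_edge [(array([149.6, 260.4]), 0.94), (array([118.9, 198.7]), 0.83), (array([186.9, 232.7]), 0.74)]
```

View pics/c.png

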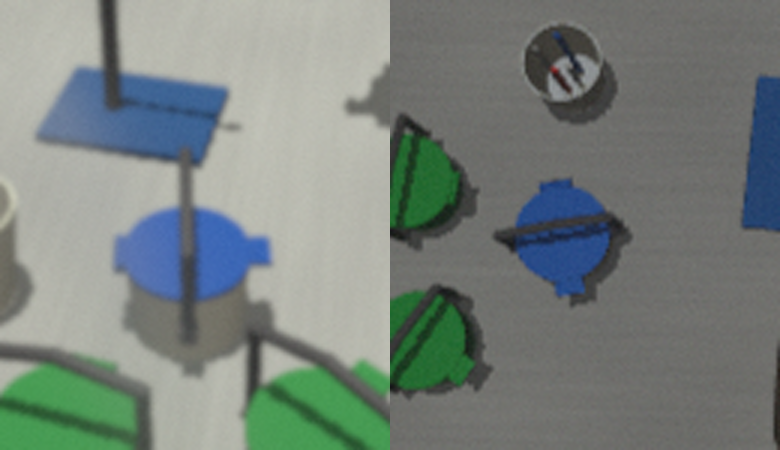

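The lid is flush: level, about 62–64 mm high. The tub stands where it was, with the handle's middle near (0.503, 0.248). I'll grip the handle 24 mm to +y of the middle so that the fingers clear the hook.

```bash
python3 -m jog '[{"rotation":[0,0,0],"translation":[25,50,0],"grip":40},{"rotation":[0,0,0],"translation":[45,90,0],"grip":40},{"rotation":[0,0,0],"translation":[65,130,0],"grip":40},{"rotation":[0,0,0],"translation":[85,170,0],"grip":40},{"rotation":[0,0,0],"translation":[105,210,0],"grip":40},{"rotation":[0,0,0],"translation":[125,250,0],"grip":40},{"rotation":[0,0,0],"translation":[148,292,0],"grip":40},{"rotation":[0,0,0],"translation":[148,292,0],"grip":40},{"rotation":[0,0,0],"translation":[148,292,-30],"grip":40},{"rotation":[0,0,0],"translation":[148,292,-60],"grip":40},{"rotation":[0,0,0],"translation":[148,292,-85],"grip":40},{"rotation":[0,0,0],"translation":[148,292,-85],"grip":40}]'; python3 look.py d 200 200 130 140
```

```text
time: 9.6
ee_pos: [0.4981, 0.2706, 0.1232]
tcp_rot: [-179.7, 0.1, 99.2]
wrist_force: [0.0, -0.7, -0.3]
opening: 0.0399
grasp_force: 0.0
9.6 [0.4981 0.2706 0.1232] [-179.6818    0.1125   99.185 ] [ 0.0384 -0.72   -0.2613] 0.03986060197179351 0.0
```

View pics/d.png

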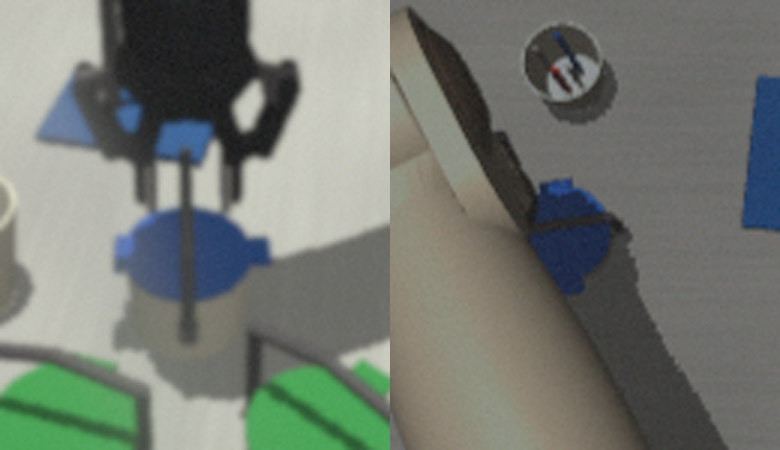

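The fingers (side crop columns 148 and 230) straddle the handle at 186. I'll lower and close.

```bash
python3 -m jog '[{"rotation":[0,0,0],"translation":[1,0,-15],"grip":40},{"rotation":[0,0,0],"translation":[1,0,-28],"grip":40},{"rotation":[0,0,0],"translation":[1,0,-30],"grip":30},{"rotation":[0,0,0],"translation":[1,0,-30],"grip":22},{"rotation":[0,0,0],"translation":[1,0,-30],"grip":14},{"rotation":[0,0,0],"translation":[1,0,-30],"grip":8},{"rotation":[0,0,0],"translation":[1,0,-30],"grip":4},{"rotation":[0,0,0],"translation":[1,0,-30],"grip":4},{"rotation":[0,0,0],"translation":[1,0,-30],"grip":4},{"rotation":[0,0,0],"translation":[1,0,-30],"grip":4},{"rotation":[0,0,0],"translation":[1,0,-30],"grip":4}]' 70
```

```text
time: 10.8
ee_pos: [0.5009, 0.272, 0.0973]
tcp_rot: [180.0, -0.0, 99.2]
wrist_force: [-3.0, 0.9, 5.2]
opening: 0.0063
grasp_force: 68.6
```

```bash
python3 -m jog '[{"rotation":[0,0,0],"translation":[0,0,3],"grip":4},{"rotation":[0,0,0],"translation":[0,0,8],"grip":4},{"rotation":[0,0,0],"translation":[0,0,15],"grip":4},{"rotation":[0,0,0],"translation":[0,0,23],"grip":4},{"rotation":[0,0,0],"translation":[0,0,31],"grip":4},{"rotation":[0,0,0],"translation":[0,0,39],"grip":4},{"rotation":[0,0,0],"translation":[0,0,47],"grip":4},{"rotation":[0,0,0],"translation":[0,0,55],"grip":4},{"rotation":[0,0,0],"translation":[0,0,63],"grip":4},{"rotation":[0,0,0],"translation":[0,0,71],"grip":4},{"rotation":[0,0,0],"translation":[0,0,79],"grip":4},{"rotation":[0,0,0],"translation":[0,0,86],"grip":4},{"rotation":[0,0,0],"translation":[0,0,90],"grip":4},{"rotation":[0,0,0],"translation":[0,0,90],"grip":4}]'; python3 look.py e 200 170 130 140
```

```text
time: 12.2
ee_pos: [0.501, 0.2718, 0.1874]
tcp_rot: [180.0, -0.0, 99.2]
wrist_force: [0.2, 0.4, -2.9]
opening: 0.0065
grasp_force: 68.2
12.2 [0.501  0.2718 0.1874] [179.9512  -0.0152  99.171 ] [ 0.2171  0.4215 -2.9176] 0.006508130594771072 68.20816040039062
```

View pics/e.png

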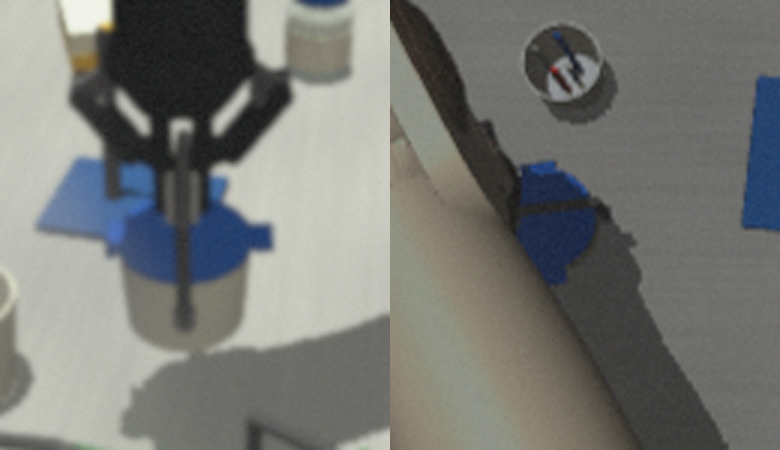

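The tub is lifted and held upright with the lid shut. Next I'll measure its pose in the hand.

```bash
python3 - <<'E'
from h import *
np.set_printoptions(precision=4,suppress=True)
z=np.load("pics/e.npz")
for c in("side","top"):
    im=z[c[0]+"i"].astype(int);d=z[c[0]+"d"];P=cloud(c,d);r,g,b=im[...,0],im[...,1],im[...,2]
    near=(np.hypot(P[...,0]-.505,P[...,1]-.245)<.07)&(d>0)
    q=P[near&(b>g+25)&(b>r+35)&(P[...,2]>.12)]; m=np.median(q,0); q=q[abs(q[:,2]-m[2])<.02]; cen=q.mean(0);vt=np.linalg.svd(q-cen)[2];n=vt[2]*np.sign(vt[2][2])
    print(c,"lid",len(q),cen,n,np.percentile(q[:,2],[2,50,98]), "mid", (q.min(0)+q.max(0))/2, np.ptp(q,0))
    w=P[near&(abs(r-b)<30)&(r+g+b<260)&(P[...,2]>.185)&(P[...,2]<.225)&(P[...,1]<.255)]
    if len(w)>5:
        cc=w.mean(0);vt=np.linalg.svd(w-cc)[2];t=(w-cc)@vt[0]
        print(" handle",len(w),cc,vt[0],"ends",cc+vt[0]*t.min(),cc+vt[0]*t.max(),np.percentile(w[:,2],[5,50,95]))
E
```

```text
side lid 825 [0.5017 0.2538 0.152 ] [ 0.0051 -0.0121  0.9999] [0.1504 0.152  0.1535] mid [0.5022 0.2511 0.1519] [0.1042 0.0854 0.0047]
 handle 50 [0.5057 0.2326 0.2063] [-0.1088  0.9751  0.1932] ends [0.5089 0.2032 0.2005] [0.5033 0.2539 0.2106] [0.201  0.2066 0.2105]
top lid 562 [0.5043 0.2407 0.154 ] [ 0.0095 -0.0043  0.9999] [0.1491 0.1541 0.1583] mid [0.5031 0.2385 0.1531] [0.1023 0.0618 0.0139]
 handle 96 [0.5077 0.2239 0.2056] [-0.1506  0.9602  0.2354] ends [0.5125 0.1934 0.1981] [0.5032 0.2532 0.2128] [0.1983 0.2061 0.213 ]
```

```bash
python3 -m jog '[{"rotation":[0,0,0],"translation":[-1,-4,1],"grip":4},{"rotation":[0,0,-1],"translation":[-4,-12,2],"grip":4},{"rotation":[0,0,-2],"translation":[-8,-24,2],"grip":4},{"rotation":[0,0,-3],"translation":[-12,-36,2],"grip":4},{"rotation":[0,0,-4],"translation":[-16,-50,2],"grip":4},{"rotation":[0,0,-5],"translation":[-20,-64,2],"grip":4},{"rotation":[0,0,-6],"translation":[-25,-78,2],"grip":4},{"rotation":[0,0,-7],"translation":[-30,-92,2],"grip":4},{"rotation":[0,0,-8],"translation":[-35,-106,2],"grip":4},{"rotation":[0,0,-9],"translation":[-39,-120,2],"grip":4},{"rotation":[0,0,-10],"translation":[-43,-134,2],"grip":4},{"rotation":[0,0,-11],"translation":[-47,-148,2],"grip":4},{"rotation":[0,0,-12],"translation":[-50,-162,2],"grip":4},{"rotation":[0,0,-13],"translation":[-53,-176,2],"grip":4},{"rotation":[0,0,-14],"translation":[-55,-188,2],"grip":4},{"rotation":[0,0,-15],"translation":[-56,-198,2],"grip":4},{"rotation":[0,0,-15],"translation":[-57,-205,2],"grip":4},{"rotation":[0,0,-15],"translation":[-57,-209,2],"grip":4},{"rotation":[0,0,-15],"translation":[-57,-209,2],"grip":4},{"rotation":[0,0,-15],"translation":[-57,-209,2],"grip":4}]'; python3 look.py f 220 130 215 110
python3 - <<'E'
from h import *
np.set_printoptions(precision=4,suppress=True)
z=np.load("pics/f.npz")
for c in("side","top"):
    im=z[c[0]+"i"].astype(int);d=z[c[0]+"d"];P=cloud(c,d);r,g,b=im[...,0],im[...,1],im[...,2]
    near=(np.hypot(P[...,0]-.445,P[...,1]-.039)<.08)&(d>0)
    q=P[near&(b>g+25)&(b>r+35)&(P[...,2]>.12)&(P[...,2]<.18)]; print(c,len(q))
    if len(q)>20:
        cen=q.mean(0);vt=np.linalg.svd(q-cen)[2]; print(" lid",cen,vt[2],q.min(0),q.max(0))
    w=P[near&(abs(r-b)<30)&(r+g+b<260)&(P[...,2]>.18)&(P[...,2]<.225)&(P[...,1]<.03)]
    if len(w)>5:
        cc=w.mean(0);vt=np.linalg.svd(w-cc)[2];t=(w-cc)@vt[0]
        print(" handle",len(w),cc,vt[0],"ends",cc+vt[0]*t.min(),cc+vt[0]*t.max(),np.percentile(w[:,2],[5,50,95]))
    h=(abs(P[...,0]-.555)<.05)&(abs(P[...,1]-.03)<.03)&(P[...,2]>.15)&(r>b+50)&(d>0); w=P[h]
    if len(w)>5:print(" hook",len(w),w.mean(0),np.polyfit(w[:,0],w[:,1],1))
E
```

```text
time: 14.3
ee_pos: [0.4438, 0.0628, 0.1887]
tcp_rot: [-180.0, -0.0, 84.2]
wrist_force: [-0.8, 0.3, -2.2]
opening: 0.0066
grasp_force: 68.3
14.3 [0.4438 0.0628 0.1887] [-179.9934   -0.0081   84.181 ] [-0.837   0.3011 -2.2211] 0.0066255461181377725 68.29607963562012
side 446
 lid [0.4385 0.0434 0.1532] [-0.0003  0.0391 -0.9992] [ 0.3867 -0.0026  0.1505] [0.4889 0.0902 0.1774]
 hook 116 [0.5554 0.0289 0.1766] [-0.0975  0.083 ]
top 0
```

View pics/f.png

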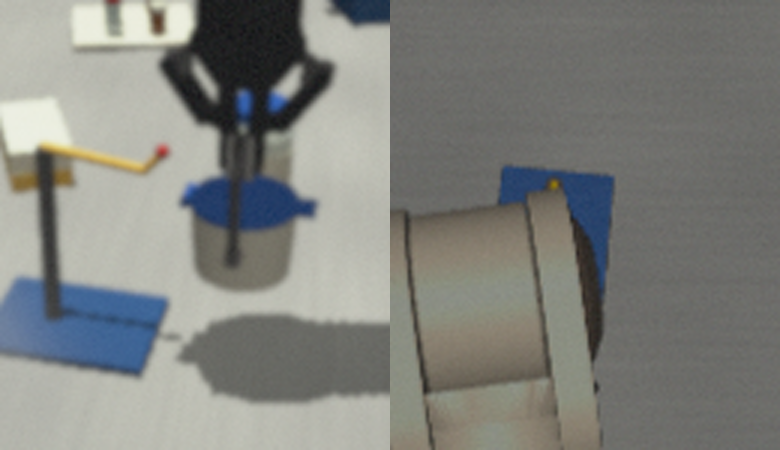

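```bash
python3 -m jog '[{"rotation":[0,0,0],"translation":[2,0,0],"grip":4},{"rotation":[0,0,0],"translation":[6,0,0],"grip":4},{"rotation":[0,0,0],"translation":[12,-1,0],"grip":4},{"rotation":[0,0,0],"translation":[18,-2,0],"grip":4},{"rotation":[0,0,0],"translation":[24,-2,0],"grip":4},{"rotation":[0,0,0],"translation":[30,-3,0],"grip":4},{"rotation":[0,0,0],"translation":[37,-3,0],"grip":4},{"rotation":[0,0,0],"translation":[44,-4,0],"grip":4},{"rotation":[0,0,0],"translation":[51,-5,0],"grip":4},{"rotation":[0,0,0],"translation":[58,-6,0],"grip":4},{"rotation":[0,0,0],"translation":[65,-6,0],"grip":4},{"rotation":[0,0,0],"translation":[72,-7,0],"grip":4},{"rotation":[0,0,0],"translation":[79,-8,0],"grip":4},{"rotation":[0,0,0],"translation":[86,-8,0],"grip":4},{"rotation":[0,0,0],"translation":[92,-9,0],"grip":4},{"rotation":[0,0,0],"translation":[97,-9,0],"grip":4},{"rotation":[0,0,0],"translation":[100,-9,0],"grip":4},{"rotation":[0,0,0],"translation":[100,-9,0],"grip":4},{"rotation":[0,0,0],"translation":[100,-9,0],"grip":4}]'; python3 look.py g 200 130 215 110
```

```text
time: 16.3
ee_pos: [0.5437, 0.0537, 0.1887]
tcp_rot: [-180.0, 0.0, 84.2]
wrist_force: [-0.3, -0.4, -2.2]
opening: 0.0063
grasp_force: 68.3
16.3 [0.5437 0.0537 0.1887] [-179.9883    0.0023   84.1752] [-0.2784 -0.3889 -2.1563] 0.006279285286990647 68.29203486442566
```

View pics/g.png

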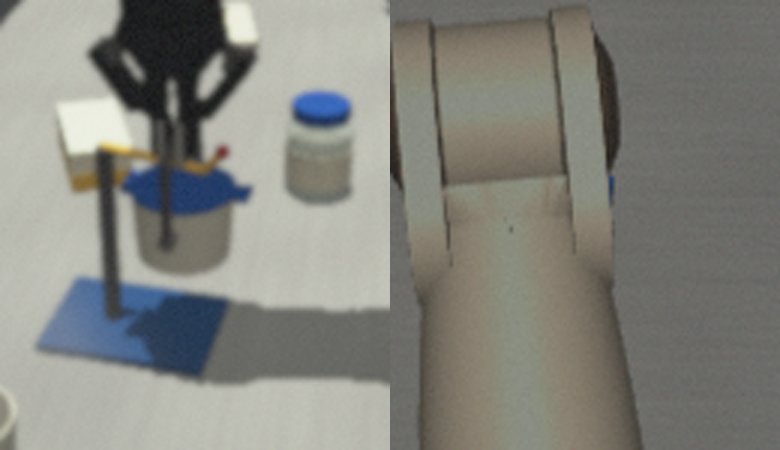

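The hook runs through the loop, with the handle at side-crop column 170 between the post (105) and the bend (205). Nothing is touching, so I'll lower.

```bash
python3 -m jog '[{"rotation":[0,0,0],"translation":[0,0,-3],"grip":4},{"rotation":[0,0,0],"translation":[0,0,-8],"grip":4},{"rotation":[0,0,0],"translation":[0,0,-13],"grip":4},{"rotation":[0,0,0],"translation":[0,0,-18],"grip":4},{"rotation":[0,0,0],"translation":[0,0,-22],"grip":4},{"rotation":[0,0,0],"translation":[0,0,-24],"grip":4},{"rotation":[0,0,0],"translation":[0,0,-24],"grip":4}]';  python3 -m jog '[{"rotation":[0,0,0],"translation":[0,0,-1],"grip":4},{"rotation":[0,0,0],"translation":[0,0,-2],"grip":4},{"rotation":[0,0,0],"translation":[0,0,-2],"grip":4}]'; python3 -m jog '[{"rotation":[0,0,0],"translation":[0,0,-1],"grip":4},{"rotation":[0,0,0],"translation":[0,0,-1],"grip":4}]'
```

```text
time: 17.1
ee_pos: [0.5436, 0.0537, 0.1644]
tcp_rot: [-180.0, 0.0, 84.2]
wrist_force: [-0.1, 0.0, -2.7]
opening: 0.0063
grasp_force: 68.3
time: 17.4
ee_pos: [0.5438, 0.0537, 0.1628]
tcp_rot: [180.0, 0.0, 84.2]
wrist_force: [0.7, -0.6, -3.1]
opening: 0.0066
grasp_force: 68.3
time: 17.6
ee_pos: [0.5437, 0.0537, 0.1617]
tcp_rot: [-180.0, 0.0, 84.2]
wrist_force: [-0.1, 0.8, -3.2]
opening: 0.0064
grasp_force: 68.3
```

```bash
for i in 1; do python3 -m jog '[{"rotation":[0,0,0],"translation":[0,0,-1],"grip":4},{"rotation":[0,0,0],"translation":[0,0,-1],"grip":4}]'; python3 -m jog '[{"rotation":[0,0,0],"translation":[0,0,-1],"grip":4},{"rotation":[0,0,0],"translation":[0,0,-1],"grip":4}]'; done
```

```text
time: 17.8
ee_pos: [0.5437, 0.0537, 0.1607]
tcp_rot: [-180.0, 0.0, 84.2]
wrist_force: [-0.4, 0.0, -2.8]
opening: 0.0065
grasp_force: 68.3
time: 18.0
ee_pos: [0.5438, 0.0537, 0.16]
tcp_rot: [180.0, -0.0, 84.2]
wrist_force: [-1.0, 1.1, 0.2]
opening: 0.0065
grasp_force: 68.6
```

The hook has taken the weight, with the bail at about 0.176 m. I'll release slowly and raise.

```bash
python3 -m jog '[{"rotation":[0,0,0],"translation":[0,0,0],"grip":8},{"rotation":[0,0,0],"translation":[0,0,0],"grip":9},{"rotation":[0,0,0],"translation":[0,0,0],"grip":10},{"rotation":[0,0,0],"translation":[0,0,0],"grip":12},{"rotation":[0,0,0],"translation":[0,0,0],"grip":15},{"rotation":[0,0,0],"translation":[0,0,0],"grip":20},{"rotation":[0,0,0],"translation":[0,0,0],"grip":26},{"rotation":[0,0,0],"translation":[0,0,0],"grip":32},{"rotation":[0,0,0],"translation":[0,0,0],"grip":36},{"rotation":[0,0,0],"translation":[0,0,0],"grip":36},{"rotation":[0,0,0],"translation":[0,0,0],"grip":36}]' 20; python3 look.py i 200 130 215 110
```

```text
time: 19.1
ee_pos: [0.5438, 0.0537, 0.1598]
tcp_rot: [-180.0, -0.0, 84.2]
wrist_force: [-0.3, 0.1, 0.5]
opening: 0.036
grasp_force: 0.0
19.1 [0.5438 0.0537 0.1598] [-179.9988   -0.0012   84.1736] [-0.2575  0.0635  0.5028] 0.03598651619980034 0.0
```

View pics/i.png

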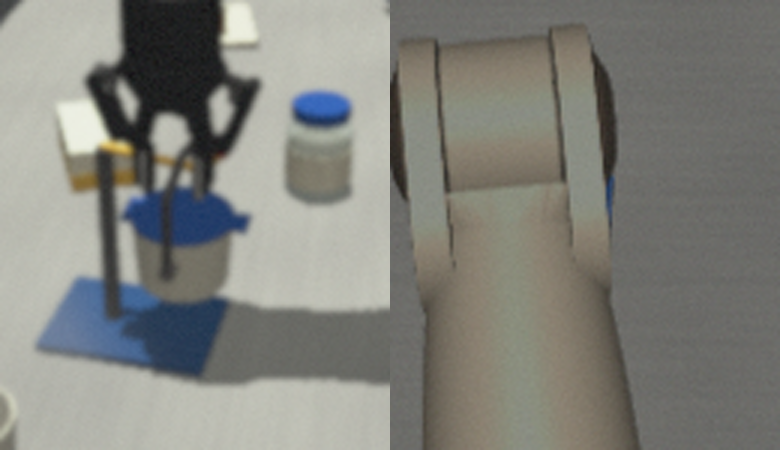

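The tub hangs free of the grip; the handle has shifted slightly towards the hook's bend. I'll rise straight up and back off.

```bash
python3 -m jog '[{"rotation":[0,0,0],"translation":[0,0,0],"grip":42},{"rotation":[0,0,0],"translation":[0,0,2],"grip":44},{"rotation":[0,0,0],"translation":[0,0,6],"grip":44},{"rotation":[0,0,0],"translation":[0,0,12],"grip":44},{"rotation":[0,0,0],"translation":[0,0,20],"grip":44},{"rotation":[0,0,0],"translation":[0,0,30],"grip":44},{"rotation":[0,0,0],"translation":[0,0,42],"grip":44},{"rotation":[0,0,0],"translation":[0,0,60],"grip":44},{"rotation":[0,0,0],"translation":[0,0,80],"grip":44},{"rotation":[0,0,0],"translation":[0,0,100],"grip":44},{"rotation":[0,0,0],"translation":[-40,30,120],"grip":44},{"rotation":[0,0,0],"translation":[-70,70,120],"grip":44},{"rotation":[0,0,0],"translation":[-100,110,120],"grip":44},{"rotation":[0,0,0],"translation":[-130,150,120],"grip":44},{"rotation":[0,0,0],"translation":[-150,190,120],"grip":44},{"rotation":[0,0,0],"translation":[-170,230,120],"grip":44},{"rotation":[0,0,0],"translation":[-170,230,120],"grip":44},{"rotation":[0,0,0],"translation":[-170,230,120],"grip":44},{"rotation":[0,0,0],"translation":[-170,230,120],"grip":44}]'; python3 look.py j 200 130 205 110
cat > hang.py <<'E'
from h import *
import sys
np.set_printoptions(precision=4,suppress=True)
z=np.load(f"pics/{sys.argv[1]}.npz")
for c in("side","top"):
    im=z[c[0]+"i"].astype(int);d=z[c[0]+"d"];P=cloud(c,d);r,g,b=im[...,0],im[...,1],im[...,2]
    near=(np.hypot(P[...,0]-.535,P[...,1]-.03)<.085)&(d>0)
    q=P[near&(b>g+25)&(b>r+35)&(P[...,2]>.09)&(P[...,2]<.16)]; cen=q.mean(0);vt=np.linalg.svd(q-cen)[2]
    print(c,"lid",len(q),cen,vt[2]*np.sign(vt[2][2]),q.min(0),q.max(0))
    w=P[near&(abs(r-b)<30)&(r+g+b<260)&(P[...,2]>.15)&(P[...,2]<.2)&(P[...,0]<.585)]
    cc=w.mean(0);vt=np.linalg.svd(w-cc)[2];t=(w-cc)@vt[0]
    print(" handle",len(w),cc,vt[0],"ends",cc+vt[0]*t.min(),cc+vt[0]*t.max(),np.percentile(w[:,2],[5,50,95]))
E
python3 hang.py j
```

```text
time: 21.1
ee_pos: [0.3741, 0.2832, 0.2803]
tcp_rot: [180.0, -0.0, 84.1]
wrist_force: [0.2, -0.1, -0.1]
opening: 0.0438
grasp_force: 0.0
21.1 [0.3741 0.2832 0.2803] [179.9718  -0.0069  84.145 ] [ 0.2439 -0.0568 -0.0678] 0.04381596384741185 0.0
side lid 536 [0.5364 0.0324 0.1249] [-0.014  -0.0372  0.9992] [ 0.4839 -0.0178  0.118 ] [0.5892 0.0832 0.1582]
 handle 24 [0.5396 0.0408 0.1658] [ 0.1452  0.9855 -0.0878] ends [ 0.5312 -0.0167  0.171 ] [0.5463 0.086  0.1618] [0.1556 0.1634 0.1784]
top lid 728 [0.5374 0.0291 0.1271] [0.0019 0.0285 0.9996] [ 0.4853 -0.0197  0.0924] [0.605  0.0738 0.1346]
 handle 140 [0.5404 0.0293 0.1792] [-0.1192 -0.9926  0.023 ] ends [0.5468 0.0826 0.178 ] [ 0.5342 -0.0226  0.1804] [0.17   0.18   0.1868]
```

View pics/j.png

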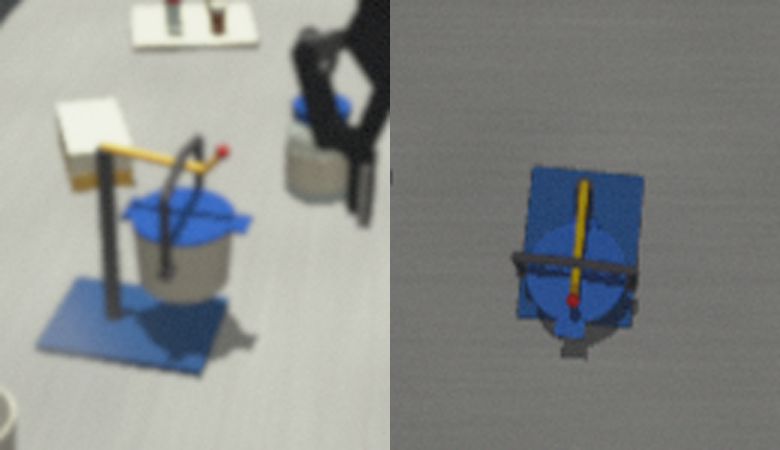

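The tub hangs by the middle of its handle on the hook, level, with the lid shut. I'll let it settle, check that it is still, then hand in.

```bash
python3 -m jog '[{"rotation":[0,0,0],"translation":[0,0,0],"grip":44},{"rotation":[0,0,0],"translation":[0,0,0],"grip":44},{"rotation":[0,0,0],"translation":[0,0,0],"grip":44},{"rotation":[0,0,0],"translation":[0,0,0],"grip":44},{"rotation":[0,0,0],"translation":[0,0,0],"grip":44},{"rotation":[0,0,0],"translation":[0,0,0],"grip":44},{"rotation":[0,0,0],"translation":[0,0,0],"grip":44},{"rotation":[0,0,0],"translation":[0,0,0],"grip":44},{"rotation":[0,0,0],"translation":[0,0,0],"grip":44},{"rotation":[0,0,0],"translation":[0,0,0],"grip":44},{"rotation":[0,0,0],"translation":[0,0,0],"grip":44},{"rotation":[0,0,0],"translation":[0,0,0],"grip":44},{"rotation":[0,0,0],"translation":[0,0,0],"grip":44},{"rotation":[0,0,0],"translation":[0,0,0],"grip":44},{"rotation":[0,0,0],"translation":[0,0,0],"grip":44},{"rotation":[0,0,0],"translation":[0,0,0],"grip":44},{"rotation":[0,0,0],"translation":[0,0,0],"grip":44},{"rotation":[0,0,0],"translation":[0,0,0],"grip":44},{"rotation":[0,0,0],"translation":[0,0,0],"grip":44},{"rotation":[0,0,0],"translation":[0,0,0],"grip":44}]'; for n in k l m n o; do python3 look.py $n 200 130 205 110 >/dev/null; python3 hang.py $n | grep lid; done
```

```text
time: 23.2
ee_pos: [0.3738, 0.2837, 0.2798]
tcp_rot: [180.0, 0.0, 84.2]
wrist_force: [0.5, -0.1, 0.3]
opening: 0.0442
grasp_force: 0.0
side lid 538 [0.5366 0.032  0.1245] [-0.0128 -0.0154  0.9998] [ 0.4839 -0.0188  0.1202] [0.5894 0.0843 0.1582]
top lid 721 [0.537  0.0291 0.1272] [-0.0132  0.0413  0.9991] [ 0.4855 -0.0137  0.1035] [0.5917 0.0739 0.1348]
side lid 533 [0.5368 0.0321 0.1246] [-0.016  -0.0156  0.9998] [ 0.4844 -0.0185  0.1198] [0.589  0.0832 0.1589]
top lid 721 [0.537  0.0292 0.1273] [-0.0092  0.0449  0.9989] [ 0.4853 -0.0137  0.1029] [0.5918 0.0739 0.135 ]
side lid 534 [0.5367 0.0323 0.1247] [-0.0132 -0.0259  0.9996] [ 0.4845 -0.0166  0.1202] [0.5893 0.0842 0.1581]
top lid 723 [0.537  0.0293 0.1273] [-0.0045  0.0351  0.9994] [ 0.4854 -0.0137  0.1078] [0.5925 0.0737 0.1375]
side lid 536 [0.5366 0.0322 0.1246] [-0.0134 -0.0226  0.9997] [ 0.4844 -0.0194  0.1206] [0.59   0.0835 0.1592]
top lid 723 [0.5371 0.0292 0.1274] [-0.011   0.0311  0.9995] [ 0.485  -0.0136  0.1082] [0.5916 0.0737 0.1351]
side lid 534 [0.5365 0.032  0.1246] [-0.0137 -0.0176  0.9998] [ 0.4839 -0.0174  0.1201] [0.5892 0.0831 0.1598]
top lid 724 [0.5371 0.0293 0.1272] [-0.0035  0.0433  0.9991] [ 0.4853 -0.0136  0.0931] [0.6047 0.0737 0.1366]
```

It is still and level.

```bash
python3 -c "
from h import *
print(bot.job_done())"
```

```text
the job is handed in; nothing more can be done
None
```

The job is handed in: I pushed the lid shut flush on the bench, then hung the tub by the middle of its handle on the yellow hook, where it measured level and still with the robot clear; nothing else was touched, and it took about 24 s.

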